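# Weigh the pebble jars and put them away

## Task

Weigh the clip-top jars of pebbles one at a time, shortest first and on up to the tallest so that the printed list can be read: switch the balance on with the large round key, zero it empty with the wide bar key, then for each jar stand it alone on the pan, let go, and press the square print key. Put the weighed jars upright in the green tray, each with its wire latch turned squarely to the tray's label side, and when all the jars that are there stand in it, switch the balance off with the same large round key; press every key fully and let it come back up. Leave the small round units key and the other things on the table alone, press the power and zero keys only with the pan empty, and never print an empty pan.

Things in the scene. Friction and masses are not known exactly. Their poses are not given: they have to be found in the camera images.
- jar_a: shortest of the clip-top glass jars: round, 64 mm in diameter, 56 mm tall with lid; origin at the centre of its underside, z up. Its wire latch sticks out on the jar's -x side, to 42 mm from the axis, 18 mm wide, from 10 to 41 mm below the top; the hinge on +x sticks out only 4 mm; the +y and -y sides are clear for gripping. 0.16 to 0.44 kg. None if absent
- jar_b: second size of the clip-top glass jars: round, 64 mm in diameter, 72 mm tall with lid; origin at the centre of its underside, z up. Its wire latch sticks out on the jar's -x side, to 42 mm from the axis, 18 mm wide, from 10 to 41 mm below the top; the hinge on +x sticks out only 4 mm; the +y and -y sides are clear for gripping. 0.16 to 0.44 kg. None if absent
- jar_c: third size of the clip-top glass jars: round, 64 mm in diameter, 88 mm tall with lid; origin at the centre of its underside, z up. Its wire latch sticks out on the jar's -x side, to 42 mm from the axis, 18 mm wide, from 10 to 41 mm below the top; the hinge on +x sticks out only 4 mm; the +y and -y sides are clear for gripping. 0.16 to 0.44 kg. None if absent
- jar_d: tallest of the clip-top glass jars: round, 64 mm in diameter, 104 mm tall with lid; origin at the centre of its underside, z up. Its wire latch sticks out on the jar's -x side, to 42 mm from the axis, 18 mm wide, from 10 to 41 mm below the top; the hinge on +x sticks out only 4 mm; the +y and -y sides are clear for gripping. 0.16 to 0.44 kg. None if absent
- balance: grey bench balance, fixed, 280 (x) x 200 (y) x 75 mm; origin at the centre of its underside. On its front (-x) side is a low ledge (50 mm high) with four white keys, from left (+y) to right (-y): power (large, round), units (small, round), zero (wide bar), print (square), at x -112 and y +72, +28, -19, -70 mm, tops 59.5 mm above the table; behind them a display, then the pan
- pan: the balance's flat square steel pan, 165 (x) x 170 (y) mm, level, at the rear of the balance. Origin on its middle line, 60 mm above the table; its top face is 15 mm above this origin (75 mm above the table). Axes as the balance's
- power_key_top (a point): centre of the top of the power (on/off) key, large and round, 27 mm across, at the left end of the row; moves down with the key
- units_key_top (a point): centre of the top of the units key, small and round, 18 mm across, second from the left: not to be pressed
- zero_key_top (a point): centre of the top of the zero key, a wide bar 40 (y) x 22 (x) mm, third from the left
- print_key_top (a point): centre of the top of the print key, a 26 mm square, at the right end of the row
- power_key (a joint): joint value of the power key: 0 up, 0.005 m fully down, counts as pressed beyond 0.0035; it moves straight down against a spring, 1.8 N to start and 4.8 N at the bottom, and comes back up by itself
- units_key (a joint): joint value of the units key: 0 up, 0.005 m fully down, counts as pressed beyond 0.0035; it moves straight down against a spring, 1.8 N to start and 4.8 N at the bottom, and comes back up by itself
- zero_key (a joint): joint value of the zero key: 0 up, 0.005 m fully down, counts as pressed beyond 0.0035; it moves straight down against a spring, 1.8 N to start and 4.8 N at the bottom, and comes back up by itself
- print_key (a joint): joint value of the print key: 0 up, 0.005 m fully down, counts as pressed beyond 0.0035; it moves straight down against a spring, 1.8 N to start and 4.8 N at the bottom, and comes back up by itself
- tray: shallow lime-green tray, fixed, 225 (x) x 225 (y) mm outside, walls 5 mm thick, 24 mm high, floor 5 mm thick: room for two rows of two jars. Origin at the centre of its underside; its front is its -x side, with a sloping white paper label holder, 100 mm long, projecting 30 mm outside the wall. A jar whose latch faces the label side has the tray's yaw
- tray_front (a point): middle of the tray's front wall, outer face (112.5 mm along -x from the tray's centre), 5 mm above the table
- spoon: bystander: white plastic spoon, 140 mm long, 8 mm high, lying; origin on the table near its middle
- magnifier: bystander: black hand lens, 163 mm long, 10 mm high, lying; origin near the middle of its length
- screw_jar: bystander: larger glass jar, 82 mm in diameter and 115 mm tall, with a dark screw lid and no wire latch; not to be weighed. Origin at the centre of its underside
- jar_lid: bystander: loose dark screw lid, 74 mm in diameter, 14 mm high; origin at the centre of its underside
- glue_stick: bystander: glue stick, standing, 28 mm in diameter, 90 mm tall; origin at the centre of its underside
- pen_cup: bystander: white cup of pens, 72 mm in diameter, 90 mm tall, pens to 180 mm; origin at the centre of its underside

How it is judged:
On the way, in this order (a step that is already met when the one before it is completed fails the run):
1. the balance is switched on: power key fully down, pan empty (value of joint power_key above 0.0035 m and contact force between pan and anything else below 0.1 N), for 0.05 s.
2. the empty balance is zeroed: zero key fully down, pan empty (value of joint zero_key above 0.0035 m and contact force between pan and anything else below 0.1 N), for 0.05 s.
3. the shortest jar stands alone, free and upright on the pan while the print key is pressed fully down (z of print_key_top in the frame of jar_a below -0.019 m and contact force between jar_a and pan above 0.5 N and contact force between jar_a and the fingers below 0.1 N and angle between jar_a's own z axis and vertical below 0.12 rad and linear speed of jar_a below 0.02 m/s and z of each of jar_b, jar_c, jar_d in the frame of jar_a below -0.03 m), for 0.05 s.
4. the second shortest jar stands alone, free and upright on the pan while the print key is pressed fully down (z of print_key_top in the frame of jar_b below -0.019 m and contact force between jar_b and pan above 0.5 N and contact force between jar_b and the fingers below 0.1 N and angle between jar_b's own z axis and vertical below 0.12 rad and linear speed of jar_b below 0.02 m/s and z of each of jar_a, jar_c, jar_d in the frame of jar_b below -0.03 m), for 0.05 s.
5. the second tallest jar stands alone, free and upright on the pan while the print key is pressed fully down (z of print_key_top in the frame of jar_c below -0.019 m and contact force between jar_c and pan above 0.5 N and contact force between jar_c and the fingers below 0.1 N and angle between jar_c's own z axis and vertical below 0.12 rad and linear speed of jar_c below 0.02 m/s and z of each of jar_a, jar_b, jar_d in the frame of jar_c below -0.03 m), for 0.05 s.
6. the tallest jar stands alone, free and upright on the pan while the print key is pressed fully down (z of print_key_top in the frame of jar_d below -0.019 m and contact force between jar_d and pan above 0.5 N and contact force between jar_d and the fingers below 0.1 N and angle between jar_d's own z axis and vertical below 0.12 rad and linear speed of jar_d below 0.02 m/s and z of each of jar_a, jar_b, jar_c in the frame of jar_d below -0.03 m), for 0.05 s.
7. with every jar upright in the tray and the pan empty, the power key is pressed fully down again (all of step 1 and x of jar_a in the frame of tray between -0.085 and 0.085 m and y of jar_a in the frame of tray between -0.09 and 0.09 m and z of each of jar_a, jar_b, jar_c, jar_d in the frame of tray below 0.015 m and angle between each of jar_a, jar_b, jar_c, jar_d's own z axis and vertical below 0.12 rad and x of jar_b in the frame of tray between -0.085 and 0.085 m and y of jar_b in the frame of tray between -0.09 and 0.09 m and x of jar_c in the frame of tray between -0.085 and 0.085 m and y of jar_c in the frame of tray between -0.09 and 0.09 m and x of jar_d in the frame of tray between -0.085 and 0.085 m and y of jar_d in the frame of tray between -0.09 and 0.09 m), for 0.05 s.
At the end, for the whole second after the job is handed in: Every jar present stands upright (within 7 degrees) and at rest on the tray's floor, its latch facing the tray's label side within 15 degrees; the pan is empty and all keys are up (x of jar_a in the frame of tray between -0.085 and 0.085 m and y of jar_a in the frame of tray between -0.09 and 0.09 m and z of each of jar_a, jar_b, jar_c, jar_d in the frame of tray below 0.015 m and angle between each of jar_a, jar_b, jar_c, jar_d's own z axis and vertical below 0.12 rad and angle between the x axis of each of jar_a, jar_b, jar_c, jar_d and the x axis of tray, either way round below 0.26 rad and x of tray_front in the frame of jar_a below 0 m and linear speed of each of jar_a, jar_b, jar_c, jar_d below 0.02 m/s and x of jar_b in the frame of tray between -0.085 and 0.085 m and y of jar_b in the frame of tray between -0.09 and 0.09 m and x of tray_front in the frame of jar_b below 0 m and x of jar_c in the frame of tray between -0.085 and 0.085 m and y of jar_c in the frame of tray between -0.09 and 0.09 m and x of tray_front in the frame of jar_c below 0 m and x of jar_d in the frame of tray between -0.085 and 0.085 m and y of jar_d in the frame of tray between -0.09 and 0.09 m and x of tray_front in the frame of jar_d below 0 m and contact force between pan and anything else below 0.1 N and value of joint each of power_key, zero_key, print_key, units_key below 0.0015 m); the robot touches nothing.
It fails at once if the units key is pressed (value of joint units_key above 0.003 m).
It fails at once if the zero key is pressed with something on the pan (value of joint zero_key above 0.003 m and contact force between pan and anything else above 0.3 N).
It fails at once if the power key is pressed with something on the pan (value of joint power_key above 0.003 m and contact force between pan and anything else above 0.3 N).
It fails at once if the print key is pressed with no jar on the pan (value of joint print_key above 0.003 m and horizontal distance between each of jar_a, jar_b, jar_c, jar_d and pan above 0.1 m).
It fails at once if one of the other loose things is moved more than 30 mm (distance of any of spoon, magnifier, screw_jar, jar_lid, glue_stick, pen_cup from where it was at the start of the episode above 0.03 m).
Of jar_a, jar_b, jar_c, jar_d only 3 to 4 are there at a start; the rules pass over those that are not, and their reading is None.
At some moment in a run one of jar_a, jar_b, jar_c, jar_d may be knocked a few centimetres aside while the robot is not near it.
It also fails if it takes over 210 s, if anything falls off the work surface, if the arm or the gripper's body presses on something with over 40 N, if the wrist force passes 120 N, or if a joint passes its speed limit or range.

## Robot

A 7-joint arm with a two-finger parallel gripper is mounted at the origin on the work surface. World frame = base frame: x ahead of the robot, y to its left, z up, the work surface at z = 0. Lengths are in m, angles in rad, forces in N, time in s.
With the tool pointing down it reaches from about 0.425 to 0.825 m from the base axis. Payload 3.6 kg.
Tool frame: the origin (TCP) lies where the fingers leave the gripper's body, on its centre line; the fingertips stand 73 mm ahead of it and the grasp point (between the pads) lies 54 mm ahead of it; z points along the fingers, y is the line along which they close (so a half turn about z gives the same grasp; the last joint's range is limited). The gripper opens to 85 mm and grips with 20 to 120 N. Pads are 22 mm wide; open, the fingers measure 114 mm over their backs; the gripper's body (76 mm by 85 mm) begins 54 mm behind the grasp point. The pads swing forward as they close: fully open they stand 13 mm farther back than shut.
Start: joints at [-1.228, 0.615, -0.013, 1.423, 0.008, 1.103, -0.04], TCP at [0.235, 0.606, 0.304] pointing down, gripper open.
Joint ranges: [-3.12, 3.12], [-0.3, 2.06], [-1.34, 1.32], [0.26, 2.42], [-1.36, 4.5], [0.01, 1.98], [-2.84, 2.84]. Speed limits (rad/s): [2.79, 2.79, 3.14, 3.14, 3.14, 3.14, 3.14].

## Interface

Orientations are given as a unit quaternion [x, y, z, w].
In Python, from station import arm, snapshot, camera_info, ticket gives the robot as it stands. Calls block until the motion is done:
- arm.movep(position, orientation): joint-space move of the TCP to a pose.
- arm.line_to(position, velocity=0.15, ori=None): straight line of the TCP; ori=None keeps the orientation; velocity is the mean speed in m/s.
- arm.move_j(angles): joint-space move.
- arm.move_gripper(opening, effort=None): opening from 0.0 (shut) to 1.0 (fully open); effort is the grip in N (None keeps the last); returns when the fingers have stopped.
- arm.pause(seconds).
- arm.ik(position, orientation): joint angles nearest the present ones, or None.
- snapshot(name): name is "scene" or "top"; returns the picture (384x512x3 uint8, blue, green, red); there is no depth.
- camera_info(name): a dict with "fx", "fy", "cx", "cy" (pixels), "dist_coeffs" ([k1, k2, p1, p2, k3] as OpenCV has them; the pictures are not rectified), "R" (3x3) and "t" (3): a world point X has camera coordinates R X + t. Camera axes: x right, y down, z forward; pixel columns grow to the right and rows downward; lengths in m; the calibration is good to about 2 mm. A picture is of the moment at which its call begins. camera_info takes no time and is no camera call.
A pose or a line that the arm cannot do raises arm.MotionError and nothing moves.
- ticket.finish_job(): hands the job in; it is judged then, once.
Readings, each from a call of its own:
- arm.read_time(): time.
- arm.read_joint_positions(): joint angles.
- arm.read_dq(): joint speeds.
- arm.read_effort(): joint torques, N m.
- arm.read_tool_pos(): TCP position.
- arm.read_eef_rot(): TCP orientation.
- arm.read_ft_force(): force on the tool from outside, world axes, zero at the start.
- arm.read_wrist_torque(): the same for the moment, N m.
- arm.read_opening(): opening from 0.0 (shut) to 1.0 (fully open).
- arm.read_finger_force(): force on a finger pad.
Only numpy, scipy, OpenCV 4.12 (cv2) and the standard library are available. Lean on these libraries where they do the work, as an engineer would, in place of code of your own. Each camera call takes 0.05 s, during which the arm holds its last target. There are 200 camera calls.

## Working session

There is one attempt and no reset: what is moved stays moved. The work goes in short steps, each a Python script; the robot and the scene stay as the last script left them, time stands still between calls to the robot, and variables do not carry over. Pictures are saved under pics/ and viewed, at most 14 in all, crops included, and the job is handed in when it is done.

```bash
ls; mkdir -p pics; python3 - <<'E'
from station import *
import cv2, numpy as np
np.set_printoptions(precision=4,suppress=True)
for n in("scene","top"):
    cv2.imwrite(f"pics/{n}0.png",cv2.resize(snapshot(n),(800,600),interpolation=cv2.INTER_CUBIC))
    c=camera_info(n); print(n,c, -np.array(c["R"]).T@np.array(c["t"]))
print(arm.read_time(),arm.read_tool_pos(),arm.read_eef_rot())
E
```

```text
pics
scene {'fx': 401.08987140355293, 'fy': 401.08987140355293, 'cx': 252.01506605438112, 'cy': 192.42894462143644, 'dist_coeffs': array([-0.0898,  0.    ,  0.    ,  0.    ,  0.    ]), 'R': array([[ 0.4386,  0.8986, -0.0127],
       [ 0.5053, -0.2582, -0.8234],
       [-0.7432,  0.3548, -0.5673]]), 't': array([-0.2087, -0.2308,  1.4527])} [ 1.2878 -0.3875  0.6314]
top {'fx': 352.27325863302934, 'fy': 352.27325863302934, 'cx': 252.2947676590482, 'cy': 191.42483017396657, 'dist_coeffs': array([-0.0645,  0.    ,  0.    ,  0.    ,  0.    ]), 'R': array([[-0.0056, -0.9994, -0.0348],
       [-0.9886,  0.0107, -0.1503],
       [ 0.1505,  0.0336, -0.988 ]]), 't': array([-0.0154,  0.5339,  0.8575])} [ 0.3986 -0.0499  0.927 ]
0.1 [0.2347 0.6056 0.3029] [ 0.1838  0.983  -0.0012 -0.0002]
```

View pics/scene0.png

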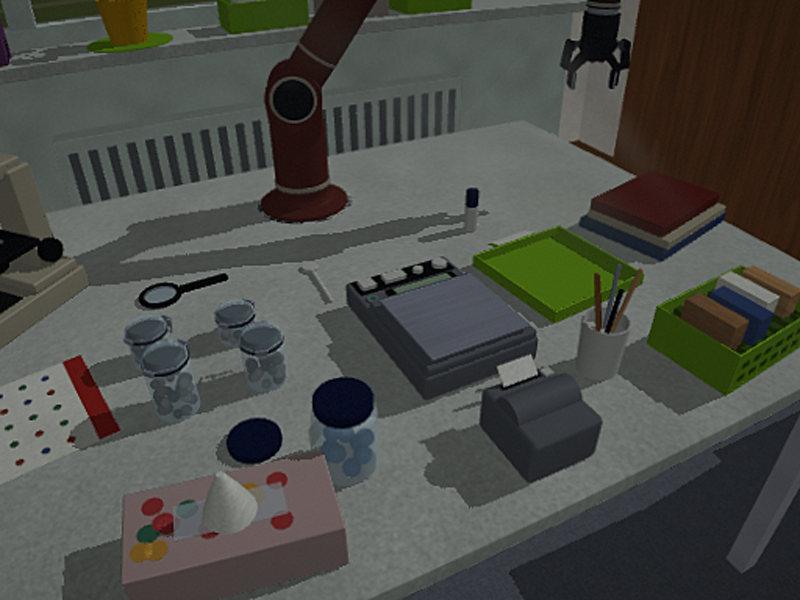

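View pics/top0.png

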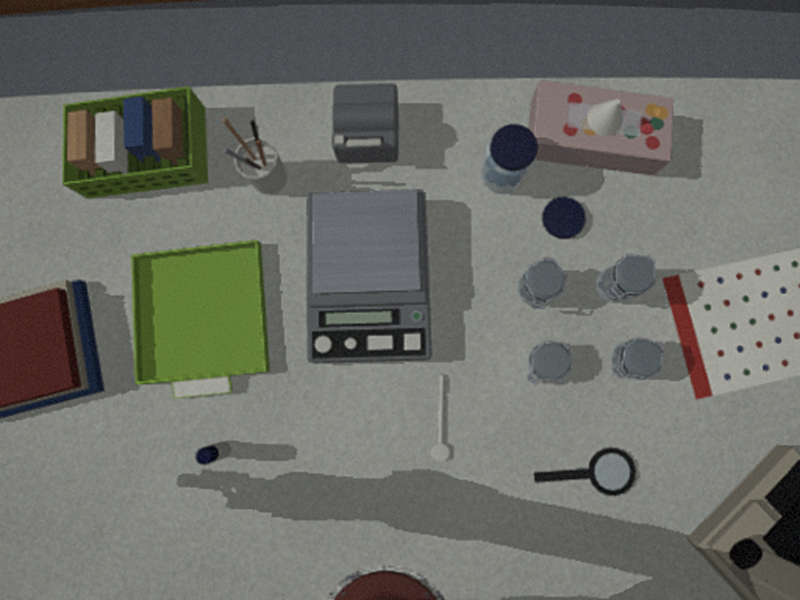

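The scene view shows four clip-top jars with lids at about (148,332), (165,357), (235,313) and (262,340). The top view has them at (546,278), (635,272), (551,360) and (640,357). The balance is at about (368,275) and the tray at (200,312), with its label at (200,387). I'll enlarge the jars to see the latches.

```bash
python3 - <<'E'
from station import *
import cv2, numpy as np
t=snapshot("top"); s=snapshot("scene")
cv2.imwrite("pics/t_raw.png",t);cv2.imwrite("pics/s_raw.png",s)
a=t[150:255,320:455]; b=s[180:280,70:195]
f=lambda i:cv2.convertScaleAbs(i,alpha=1.7)
cv2.imwrite("pics/tc.png",cv2.resize(f(a),(771,600),interpolation=cv2.INTER_CUBIC))  #5.714
cv2.imwrite("pics/sc.png",cv2.resize(f(b),(750,600),interpolation=cv2.INTER_CUBIC))  #6
E
```

```text
(no output)
```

View pics/tc.png

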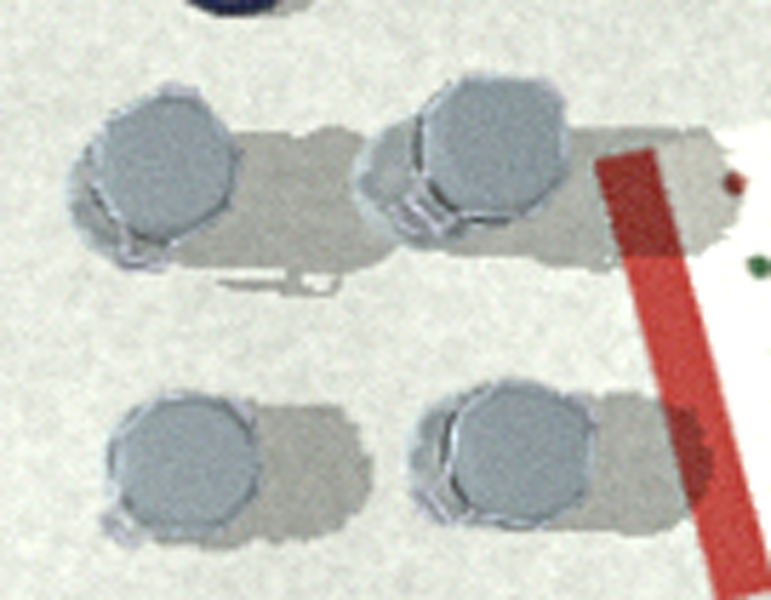

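View pics/sc.png

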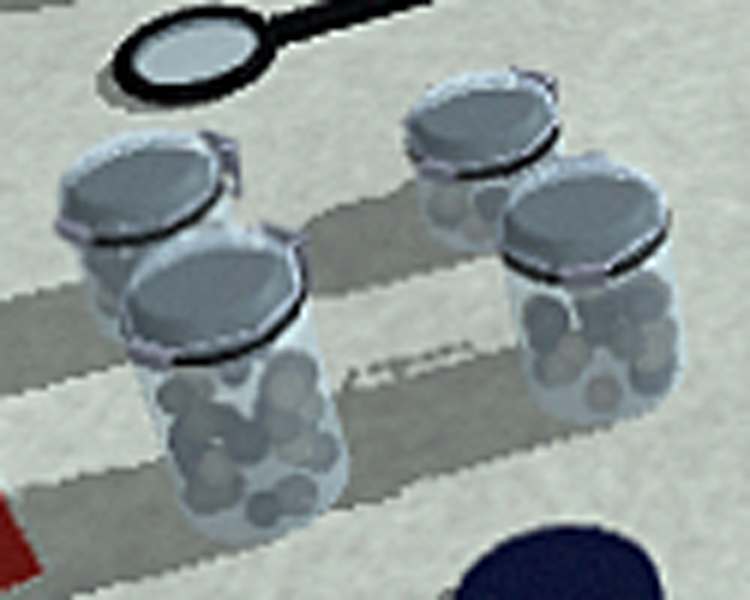

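The top crop shows the lids at (167,165), (493,147), (183,463) and (520,453). Their latches are at lower left: (142,253), (430,212), (122,524) and (440,500). The scene crop shows matching lids at (585,215), (215,290), (480,125) and (140,185). Next I'll compute poses.

```bash
cat > h.py <<'E'
from station import *
import cv2, numpy as np
np.set_printoptions(precision=4,suppress=True)
def cam(n):
    c=camera_info(n); K=np.array([[c["fx"],0,c["cx"]],[0,c["fy"],c["cy"]],[0,0,1.]])
    return K,np.array(c["dist_coeffs"]),np.array(c["R"]),np.array(c["t"])
CAM={n:cam(n) for n in("top","scene")}
def rays(n,px):
    K,d,R,t=CAM[n]
    u=cv2.undistortPoints(np.asarray(px,float).reshape(-1,1,2),K,d)[:,0]
    return -R.T@t, np.c_[u,np.ones(len(u))]@R
def onplane(n,px,z):
    o,d=rays(n,px); return (o+d*((z-o[2])/d[:,2])[:,None])[:,:2]
def project(n,X):
    K,d,R,t=CAM[n]; return cv2.projectPoints(np.asarray(X,float).reshape(-1,1,3),R,t,K,d)[0][:,0]
def cross(p1,p2):
    o1,d1=rays("top",p1);o2,d2=rays("scene",p2);out=[]
    for a,b in zip(d1,d2):
        s=np.linalg.lstsq(np.c_[a,-b],o2-o1,rcond=None)[0]; P,Q=o1+a*s[0],o2+b*s[1]
        out.append([*((P+Q)/2),np.linalg.norm(P-Q)])
    return np.array(out)
def blobs(mask,amin):
    n,l,st,ce=cv2.connectedComponentsWithStats(mask.astype(np.uint8))
    return [(ce[i],st[i]) for i in range(1,n) if st[i,4]>=amin]
E
python3 - <<'E'
from h import *
t=cv2.imread("pics/t_raw.png");s=cv2.imread("pics/s_raw.png")
k=135/771
tl=np.array([[183,463],[520,453],[167,165],[493,147]])*k+[320,150]
la=np.array([[122,524],[440,500],[142,253],[430,212]])*k+[320,150]
hi=np.array([[243,405],[585,400],[180,90],[550,85]])*k+[320,150]
sl=np.array([[480,125],[140,185],[585,215],[215,290]])/6+[70,180]
print(cross(tl,sl))
H=[.056,.072,.088,.104]
for i in range(4):
    c=onplane("top",tl[i:i+1],H[i])[0]; l=onplane("top",la[i:i+1],H[i]-.015)[0]-c; h=onplane("top",hi[i:i+1],H[i]-.01)[0]-c
    print(c,"lat",np.hypot(*l),np.degrees(np.arctan2(*-l[::-1])),"hin",np.hypot(*h),np.degrees(np.arctan2(*h[::-1])))
    x,y=tl[i].astype(int); print("col",cv2.mean(t[y-5:y+5,x-5:x+5])[:3])
b,g,r=[t[...,i].astype(int) for i in range(3)]
m=((g-b>50)&(g>r+15)).astype(np.uint8)*255
m=cv2.morphologyEx(m,cv2.MORPH_CLOSE,np.ones((7,7)))
for c in cv2.findContours(m,0,2)[0]:
    if cv2.contourArea(c)>800: 
        R=cv2.minAreaRect(c); P=cv2.boxPoints(R); print(R); print(onplane("top",P,.024), onplane("top",[R[0]],.024))
w=(t.min(2)>120); 
for c,st in blobs(w[205:235,195:280],15): print("key",c+[195,205],st, onplane("top",[c+[195,205]],.0595))
E
```

```text
[[ 0.4311 -0.2671  0.0421  0.0015]
 [ 0.4332 -0.4066  0.0595  0.0042]
 [ 0.5573 -0.2551  0.0775  0.0062]
 [ 0.5602 -0.39    0.0931  0.0048]]
[ 0.4304 -0.2644] lat 0.03506607064720938 -43.15915883372368 hin 0.039026820459115624 -49.7172810793685
col (97.61, 95.32000000000001, 88.47)
[ 0.4322 -0.4036] lat 0.035295977622059105 -57.433695571328236 hin 0.040817781012045196 -56.27054693859676
col (94.05, 91.4, 84.73)
[ 0.5545 -0.2556] lat 0.0363824140050136 -14.017154566665535 hin 0.03590313952461161 -15.580136418795659
col (95.45, 92.60000000000001, 86.26)
[ 0.5577 -0.3881] lat 0.03349908637725408 -42.545563764207394 hin 0.04169395507674482 -47.05442212943231
col (93.05, 90.42, 83.58)
((125.56938171386719, 203.9434356689453), (95.00821685791016, 84.06716918945312), 85.79464721679688)
[[0.6288 0.4493]
 [0.6414 0.2165]
 [0.391  0.1903]
 [0.3746 0.4131]] [[0.5065 0.3152]]
key [234.9381 231.3381] [  0   0  85  30 210] [[0.4321 0.0228]]
key [263.4545 218.4545] [64  9 10 10 99] [[ 0.4632 -0.0476]]
key [206.2297 219.8243] [ 7 10 10 10 74] [[0.4609 0.0941]]
key [242.8226 218.6452] [ 41  10  15   9 124] [[0.4631 0.0033]]
key [223.6875 219.4375] [26 12  7  6 32] [[0.4615 0.0507]]
```

```bash
python3 - <<'E'
from h import *
t=cv2.imread("pics/t_raw.png")
b,g,r=[t[...,i].astype(int) for i in range(3)]
m=((g-b>50)&(g>r+15)).astype(np.uint8)*255
m=cv2.morphologyEx(m,cv2.MORPH_CLOSE,np.ones((5,5)))
c=max(cv2.findContours(m,0,2)[0],key=cv2.contourArea)
q=cv2.approxPolyDP(cv2.convexHull(c),6,True)[:,0]
print(q); print(onplane("top",q,.024)); print(onplane("top",q,0.))
a=t[110:260,75:285]
a=cv2.convertScaleAbs(a,alpha=1.6)
a=cv2.resize(a,None,fx=3.8,fy=3.8,interpolation=cv2.INTER_CUBIC)
cv2.imwrite("pics/tray.png",a)
E
```

```text
[[164 154]
 [170 236]
 [ 87 245]
 [ 84 164]]
[[0.64   0.2164]
 [0.4223 0.1937]
 [0.399  0.4148]
 [0.6165 0.4374]]
[[0.6464 0.2235]
 [0.4229 0.2001]
 [0.399  0.4272]
 [0.6223 0.4504]]
```

View pics/tray.png

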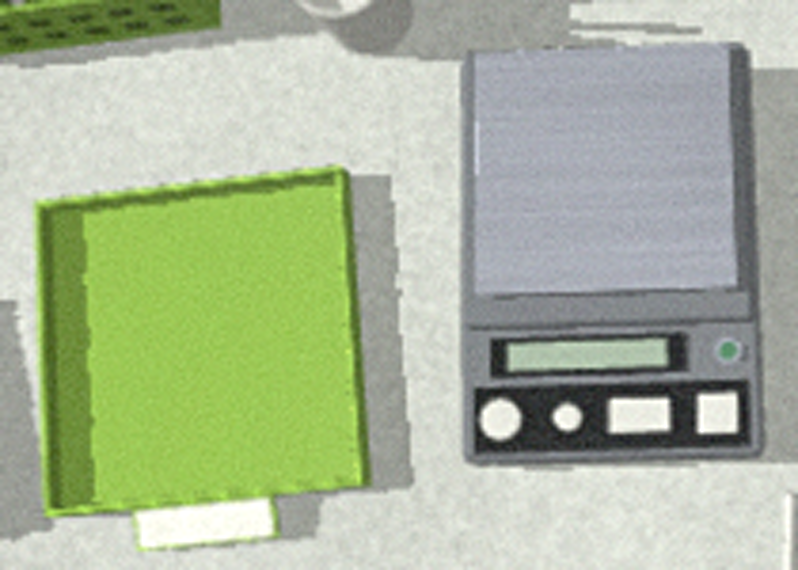

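The crop shows the tray quad cleanly: centre about (0.5195, 0.3156), yaw 5.95°. The balance has its pan over crop (474–738, 44–293), and the four keys are in order at row 415. Now I'll switch on and zero.

```bash
cat >> h.py <<'E'
BY=np.radians(.93); B0=np.array([.5741,.0240]); TY=np.radians(5.95); T0=np.array([.5195,.3156])
def rot(a): return np.array([[np.cos(a),-np.sin(a)],[np.sin(a),np.cos(a)]])
def ori(yaw):   # tool down, closing line along the y axis of a thing with this yaw
    p=(yaw+np.pi)/2; return [np.cos(p),np.sin(p),0.,0.]
KEY=dict(power=72e-3,zero=-19e-3,print=-70e-3)
PAN=onplane("top",[np.mean([(199.7,122.6),(266.6,121.6),(269.2,185.8),(199.7,187.1)],0)],.075)[0]
SLOT={j:T0+rot(TY)@s for j,s in zip("abcd",[(.05,.05),(.05,-.05),(-.05,.05),(-.05,-.05)])}
H=dict(a=.056,b=.072,c=.088,d=.104); TIP=.073; GP=.054
SAFE=.33
def press(k):
    xy=B0+rot(BY)@[-.112,KEY[k]]
    arm.move_gripper(0.0)
    arm.movep([*xy,.0595+TIP+.06],ori(BY)); arm.line_to([*xy,.0595+TIP+.006],.15); arm.pause(.2)
    f0=arm.read_ft_force()[2]; log=[]
    for i in range(16):
        z=.0595+TIP+.003-.001*i
        arm.line_to([*xy,z],.03); arm.pause(.05)
        f=arm.read_ft_force()[2]-f0; log.append(round(float(f),1))
        if f>5.3: break
    arm.pause(.15); p=arm.read_tool_pos()
    arm.line_to([*xy,.0595+TIP+.06],.15)
    print(k,"forces",log,"tip z",p[2]-TIP,"t",arm.read_time())
def lids(t):
    b,g,r=[t[...,i].astype(int) for i in range(3)]
    m=((b-r>4)&(g>75)&(g<108)).astype(np.uint8)
    return blobs(cv2.morphologyEx(m,cv2.MORPH_OPEN,np.ones((5,5))),150)
E
python3 - <<'E'
from h import *
print("pan local",rot(-BY)@(PAN-B0),PAN,SLOT)
for c,st in lids(cv2.imread("pics/t_raw.png")): print(c,st)
for p in list(SLOT.values())+[PAN,[.4304,-.2644],[.5577,-.3881]]: print(arm.ik([*p,SAFE],ori(TY)) is not None, end=" ")
press("power"); press("zero")
E
```

```text
pan local [ 0.0486 -0.0001] [0.6227 0.0247] {'a': array([0.564 , 0.3705]), 'b': array([0.5744, 0.2711]), 'c': array([0.4646, 0.3601]), 'd': array([0.475 , 0.2607])}
[258.8903 135.1899] [249 128  18  18 237]
[406.4852 174.9513] [395 164  24  24 472]
[349.151  177.8513] [338 166  24  25 437]
[411.3134 228.8103] [400 217  23  25 485]
[352.7991 231.1123] [342 219  24  24 463]
True True True True True True True power forces [0.4, 0.3, 0.5, -0.3, 2.2, 2.4, 3.1, 3.9, 4.7, 10.5] tip z 0.05412784594616278 t 7.4667
zero forces [1.5, 1.2, 1.6, 1.4, 2.7, 3.4, 5.1, 5.4] tip z 0.055561216155473395 t 11.9667
```

Zero may have stopped just short, because the force baseline was off. I'll press it again with a depth criterion, then weigh jar a.

```bash
sed -i 's/if f>5.3: break/if (f>5.3 and arm.read_tool_pos()[2]-TIP<.0548) or f>20: break/' h.py
cat >> h.py <<'E'
def go(xy,z,yaw): arm.movep([*xy,z],ori(yaw))
def grasp(xy,zb,h,yaw,hold=50):
    arm.move_gripper(1.0); go(xy,max(SAFE-.05,zb+h+.12),yaw)
    arm.line_to([*xy,zb+h-.028+GP],.2); arm.move_gripper(0.0,hold)
    print("opening",arm.read_opening(),"force",arm.read_finger_force())
    arm.line_to([*xy,zb+h-.028+GP+.13],.2)
def place(xy,zb,h,yaw,up=.13,wide=.92):
    z=zb+h-.028+GP
    go(xy,z+up,yaw); arm.line_to([*xy,z+.015],.2); arm.pause(.1); arm.line_to([*xy,z+.0015],.04); arm.pause(.1)
    print("ft",arm.read_ft_force()); arm.move_gripper(wide); arm.pause(.1)
    arm.line_to([*xy,z+.11],.2)
def shot(n,name,box,f,al=1.6):
    x0,y0,x1,y1=box; cv2.imwrite(f"pics/{name}.png",cv2.resize(cv2.convertScaleAbs(snapshot(n)[y0:y1,x0:x1],alpha=al),None,fx=f,fy=f,interpolation=cv2.INTER_CUBIC))
E
python3 - <<'E'
from h import *
press("zero")
for c,st in lids(snapshot("top")):
    if c[0]>320: print(c, st)
c=[c for c,_ in lids(snapshot("top")) if abs(c[0]-352.8)<15 and abs(c[1]-231.1)<15][0]
xy=onplane("top",[c],H["a"])[0]; print(xy)
grasp(xy,0,H["a"],np.radians(-46.5))
place(PAN,.075,H["a"],BY)
go([.45,-.05],.25,BY)
shot("top","pan_a",(180,100,300,210),5); shot("scene","pan_as",(200,150,360,270),5)
print(arm.read_time())
E
```

```text
zero forces [-0.3, 0.8, -0.3, -1.2, 2.0, 2.0, 2.9, 2.9, 4.5, 9.9] tip z 0.05410964831715191 t 16.8833
[474.7842  30.1854] [ 437    6   74   44 1478]
[408.2637 174.8146] [399 164  20  23 383]
[350.9619 177.2635] [342 167  20  24 315]
[413.1407 228.5703] [404 218  20  24 391]Traceback (most recent call last):
  File "<stdin>", line 5, in <module>
IndexError: list index out of range
```

```bash
python3 - <<'E'
from h import *
go([.47,.15],SAFE,BY)
t=snapshot("top"); L=[c for c,_ in lids(t) if c[0]>320 and c[1]>100]; print(np.array(L))
c=[c for c in L if abs(c[0]-352.8)<15 and abs(c[1]-231.1)<15][0]
xy=onplane("top",[c],H["a"])[0]; print(xy)
grasp(xy,0,H["a"],np.radians(-46.5))
place(PAN,.075,H["a"],BY)
go([.45,.2],.25,BY)
shot("top","pan_a",(180,100,300,210),5); shot("scene","pan_as",(200,150,360,270),5)
print(arm.read_time())
E
```

```text
[[408.0959 175.2565]
 [414.3003 227.7393]]Traceback (most recent call last):
  File "<stdin>", line 4, in <module>
IndexError: list index out of range
```

```bash
python3 - <<'E'
from h import *
t=snapshot("top"); cv2.imwrite("pics/t2.png",t); t0=cv2.imread("pics/t_raw.png")
for p in [(352,231),(349,178),(411,229),(406,175),(372,200),(380,231),(375,178)]:
    x,y=p; print(p,*[np.round(cv2.mean(i[y-4:y+4,x-4:x+4])[:3]) for i in (t0,t)])
shot("top","t2c",(320,150,455,255),5.7)
E
```

```text
(352, 231) [97. 95. 88.] [110. 107.  99.]
(349, 178) [95. 92. 86.] [108. 105.  98.]
(411, 229) [94. 91. 85.] [106. 103.  96.]
(406, 175) [93. 90. 84.] [105. 102.  95.]
(372, 200) [111. 116. 115.] [125. 131. 128.]
(380, 231) [94. 99. 97.] [106. 110. 109.]
(375, 178) [95. 99. 97.] [107. 112. 110.]
```

View pics/t2c.png

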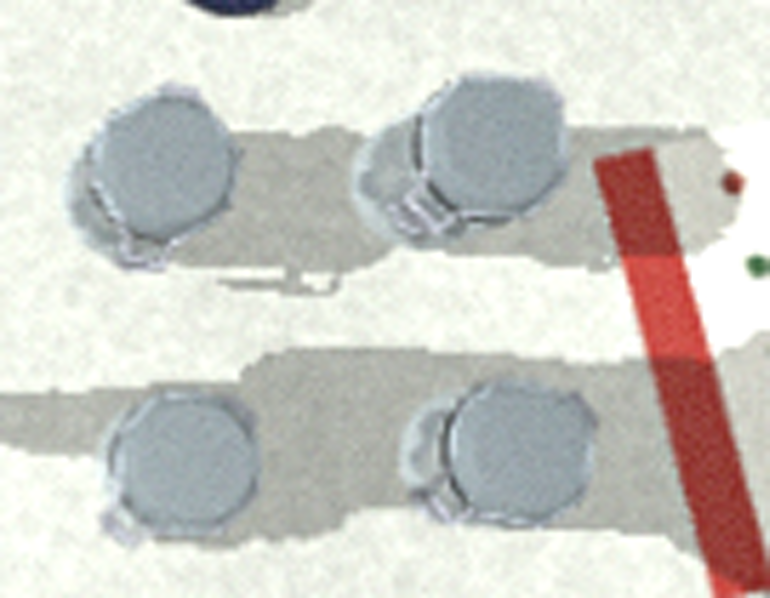

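The exposure drifts, but all four jars stand where they were. I'll normalise brightness in the lid mask and go on.

```bash
python3 - <<'E'
s=open("h.py").read()
s=s.replace("def lids(t):\n","def lids(t):\n    t=t*(MED/np.median(t[190:215,360:395]))\n").replace("t[...,i].astype(int) for","t[...,i] for")
s+='MED=np.median(cv2.imread("pics/t_raw.png")[190:215,360:395])\n'
s+='''
P0=dict(a=(352.8,231.1),b=(411.3,228.8),c=(349.2,177.9),d=(406.5,175))
def find(j,box=30):
    L=[c for c,_ in lids(snapshot("top")) if 320<c[0]<460 and c[1]>110]; print(np.array(L))
    c=min(L,key=lambda c:np.hypot(*(c-P0[j]))); m=np.hypot(*(c-P0[j])); print(j,"moved px",m)
    assert m<box; return onplane("top",[c],H[j])[0]
'''
open("h.py","w").write(s)
E
python3 - <<'E'
from h import *
xy=find("a"); print(xy)
grasp(xy,0,H["a"],np.radians(-46.5))
place(PAN,.075,H["a"],BY)
go([.45,.2],.25,BY)
shot("top","pan_a",(180,100,300,210),5)
print(arm.read_time())
E
```

```text
[[321.8765 113.4824]
 [406.597  175.0754]
 [349.1913 178.6543]
 [411.3859 228.7374]
 [353.1245 231.2278]]
a moved px 0.3487514704935612
[ 0.43  -0.267]
opening 0.7400873402914674 force 54.10088259726763
ft [-0.7502  0.4639  1.2151]
27.5
```

View pics/pan_a.png

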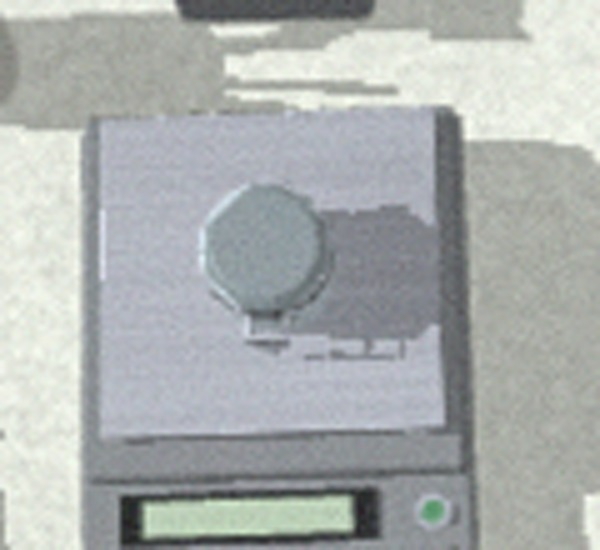

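Jar a stands at the pan's middle with its lid at (263,247). The latch at (267,328) points squarely to the front. Next: print, tray, then jar b.

```bash
cat >> h.py <<'E'
YAW=dict(a=-46.5,b=-57,c=-15,d=-45)
def to_pan(j):
    go([.47,.15],SAFE,BY); xy=find(j); print(j,xy)
    grasp(xy,0,H[j],np.radians(YAW[j])); place(PAN,.075,H[j],BY)
def to_tray(j):
    grasp(PAN,.075,H[j],BY); place(SLOT[j],.005,H[j],TY,up=.20); print("t",arm.read_time())
E
python3 - <<'E'
from h import *
press("print"); to_tray("a"); to_pan("b"); press("print")
go([.45,-.05],.3,BY)
shot("top","b1",(80,110,290,250),3.8)
E
```

```text
print forces [0.8, 0.2, 0.6, -0.2, 1.9, 3.3, 4.3, 4.9, 5.0, 9.5] tip z 0.05410760824554249 t 33.6667
opening 0.7362463539389292 force 55.262137055397034
ft [-2.3825 -1.453   4.1795]
t 41.3333
[[322.172  113.4785]
 [406.5996 175.182 ]
 [349.1272 178.6875]
 [411.4065 228.7561]]
b moved px 0.1151978299382348
b [ 0.4336 -0.4046]
opening 0.740035837274087 force 55.11843502521515
ft [-1.8715  0.521   2.4721]
print forces [0.2, -0.2, 0.7, 0.2, 0.8, 2.9, 2.9, 3.8, 3.1, 11.1] tip z 0.05411442359330633 t 57.1083
```

View pics/b1.png

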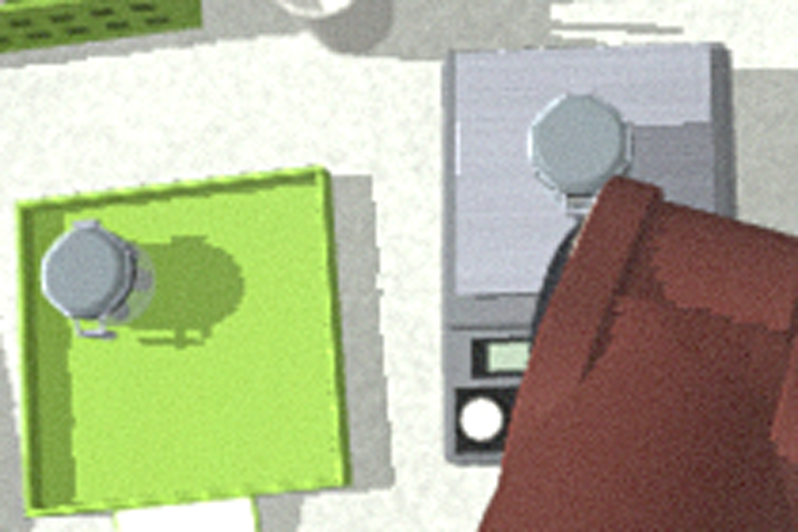

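Jar a is in the tray's far left with its lid at (90,273) and latch at (97,328), facing the label. Jar b is on the pan with its lid at (578,147). Continuing with c.

```bash
python3 - <<'E'
from h import *
to_tray("b"); to_pan("c"); press("print")
go([.45,-.05],.35,BY)
shot("top","c1",(80,110,290,250),3.8)
E
```

```text
opening 0.7373403812817672 force 55.02250134944916
ft [-2.2985 -0.1852  4.7833]
t 64.8917
[[406.6258 175.129 ]
 [349.2461 178.5055]]
c moved px 0.607296996565228
c [ 0.5554 -0.2556]
opening 0.7394955698756115 force 55.24771749973297
ft [-1.0423  1.3126  1.5331]
print forces [-0.5, 1.2, 1.1, 1.0, 2.3, 2.4, 3.9, 3.8, 4.3, 10.2] tip z 0.054120761325625724 t 79.3
```

View pics/c1.png

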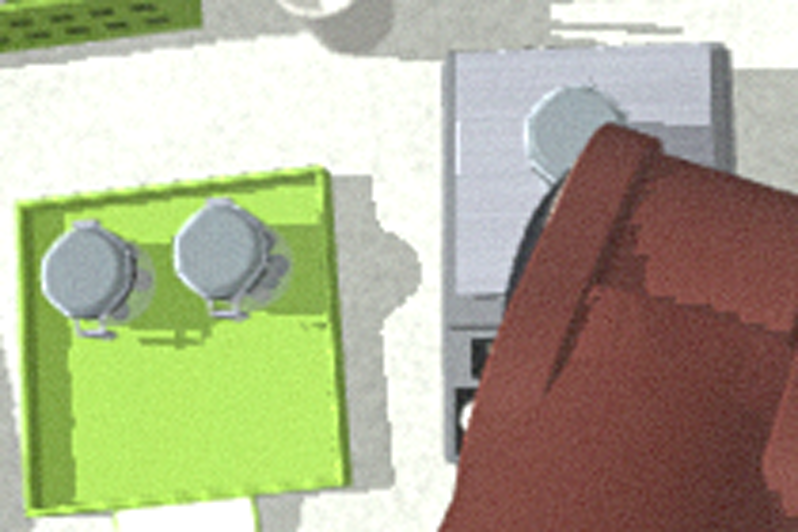

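Jars a and b stand in the far row with latches at (97,328) and (227,306), both toward the label. Jar c is on the pan. Continuing with d.

```bash
python3 - <<'E'
from h import *
to_tray("c"); to_pan("d"); press("print")
go([.45,-.05],.35,BY)
shot("top","d1",(80,110,290,250),3.8)
E
```

```text
opening 0.7361150226622056 force 55.01104116439819
ft [-1.0125 -0.3647  5.9457]
t 87.625
[[406.6841 175.008 ]]
d moved px 0.18428046269963774
d [ 0.5595 -0.3891]
opening 0.7422118393632049 force 54.86601233482361
ft [-1.0709  0.6101  4.0845]
print forces [1.5, 1.0, 1.4, 2.0, 4.2, 5.3, 4.7, 6.2, 6.5] tip z 0.05455548157448635 t 102.6417
```

View pics/d1.png

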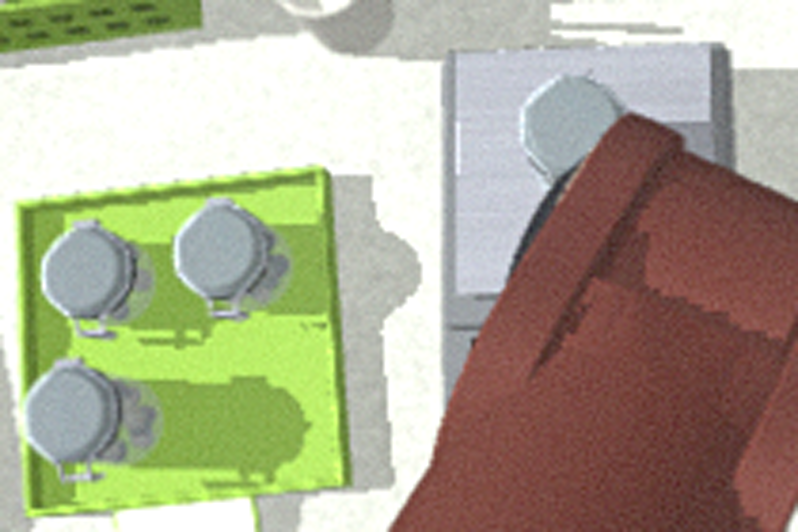

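Jars a, b and c stand correctly, with c's lid at (70,415) and latch at (80,472). Jar d is on the pan and printed. Now I'll move d to the tray and check before switching off.

```bash
python3 - <<'E'
from h import *
to_tray("d"); go([.45,-.05],.35,BY)
shot("top","e1",(80,110,290,250),3.8)
E
```

```text
opening 0.7364107541088117 force 54.34083580970764
ft [-2.4998  0.936   6.1131]
t 110.6417
```

View pics/e1.png

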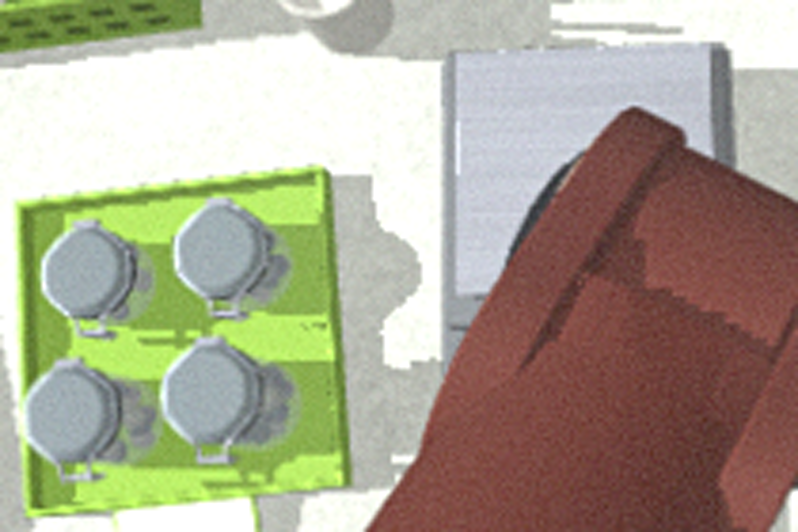

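All four jars stand 2×2 in the tray with their latches toward the label, d at lid (210,393) and latch (216,455), and the pan is empty. I'll switch off, check once more, then hand in.

```bash
python3 - <<'E'
from h import *
press("power"); go([.45,-.05],.35,BY); arm.pause(.5)
a=snapshot("top")[110:250,80:190].astype(int); shot("top","f1",(80,110,290,250),3.8)
b=cv2.resize(cv2.imread("pics/f1.png"),(210,140)).astype(int)-cv2.resize(cv2.imread("pics/e1.png"),(210,140)).astype(int)
print("changed px in tray",(abs(b[:,:100]).max(2)>40).sum(),arm.read_time())
E
```

```text
power forces [-0.1, 0.6, -0.4, 0.2, 2.6, 2.3, 3.9, 3.6, 4.7, 10.2] tip z 0.054143060982396476 t 117.975
changed px in tray 15 119.4417
```

```bash
python3 -c "
from station import *
print(ticket.finish_job())"
```

```text
the job is handed in; nothing more can be done
None
```

I weighed and printed all four jars in order from shortest to tallest, stood them in the tray with their latches to the label side, switched the balance off and handed the job in at about 119 s; the hand-in returned no verdict.

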